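Set the egg divider to the red mark and lock its spindle

TASK

The egg divider stands at the wrong division with its lock pin drawn: turn the black knob on its top until the dial's red dot stands at the brass pointer, then push the yellow lock pin all the way home so that the spindle is locked, and let go. If the pin stops short, do not force it (a firm push is plenty) but rock the knob a few degrees and try again. Do not touch the egg in the divider, and leave the things around it where they are.

Things in the scene. Friction and masses are not known exactly. Their poses are not given: they have to be found in the camera images.
- knob (a point): Black bar-shaped knob on top of the egg divider's dial: 46 mm long, 14 mm thick, 35 mm high over the dial plate, with a round collar (40 mm diameter, 2 mm high) at its foot. The point lies on the vertical turning axis, 25 mm above the dial plate, 10 mm below the top of the bar, 183 mm above the table. x axis along the bar, y across it, z up; it turns with the knob.
- dial: The dial (flat disc, 92 mm diameter, top 158 mm above the table); origin on the turning axis at table height, z up. Turns either way without end, with eight clicks to the turn (every 45 degrees, about 0.25 N m to pass one). Half-way between two clicks it may rest, else it is drawn to the nearer. The clicks are worn: at each it has about 6 degrees of play to either side and stays where left in it.
- red_dot (a point): Red dot (12 mm across; the seven other dots are smaller and dark) on the dial plate, 39 mm from the turning axis, roughly in the knob's -x direction; turns with the knob. The dots stand for the eight holes of the spindle but were painted by hand: with the lock pin home in the red dot's hole, the dot may stand up to 6 degrees to either side of the pointer.
- pointer (a point): Top of the fixed brass pointer beside the rim of the dial, 163 mm above the table, 54.5 mm from the turning axis. Its axes are those of the divider: the pointer lies in the -x direction from the turning axis, the lock pin in the -y direction, z is up. The divider is fixed to the table.
- pin_button (a point): Centre of the outer face of the lock pin's yellow round button (22 mm diameter, 10 mm thick), 130 mm above the table. Drawn, this face is 86 mm from the dial's turning axis; home, 70 mm. The pin slides level, straight towards the turning axis (divider's +y), into a hidden cross-hole of the spindle. Axes as the divider's. Free space outside its outer face and above.
- lock_pin (a joint): Travel of the lock pin in m: 0 fully drawn, 0.016 home (button meets its guide). It stays where it is left and slides with about 2 N. Its blunt nose enters (at 5 to 20 N) and centres the spindle only if a hole stands within about 3 degrees of it; else it butts on the spindle at 0.002 to 0.005 and goes no further. All eight holes let it in, each half-way through the play of a click.
- egg_middle (a point): Middle of the red egg (58 mm high, 44 mm thick) clamped upright on the turning axis below the indexing head, its middle 66 mm above the table. It turns with the dial. Fragile.
- dye_jar_middle (a point): Middle of a lidded glass jar of orange dye, 72 mm diameter, 82 mm high. Loose bystander.
- candle_middle (a point): A cream candle in a brass saucer holder, 90 mm diameter, 101 mm high; the point is half-way up. Loose bystander.
- egg_cup_middle (a point): A white egg cup with a pale egg in it, 44 mm diameter, 78 mm high; the point is half-way up. Loose bystander.
- stylus_middle (a point): Middle of a wax stylus lying on the table: wooden stick 115 mm long and 9 mm thick along its x axis, with a small brass cone at one end. Loose bystander.

How it is judged:
On the way, in this order (a step that is already met when the one before it is completed fails the run):
1. the red dot is at the pointer while the lock pin is still drawn (horizontal distance between red_dot and pointer below 0.02 m and value of joint lock_pin below 0.009 m), for 0.2 s.
2. the lock pin is home (value of joint lock_pin above 0.0135 m), for 0.2 s.
At the end, for the whole second after the job is handed in: The lock pin is home (travel over 13.5 of 16 mm) in the hole that belongs to the red dot: the red dot stands at the pointer, within about 16 degrees (less than 20 mm between the two points seen from above, 15.5 mm being the least possible) (value of joint lock_pin above 0.0135 m and horizontal distance between red_dot and pointer below 0.02 m); the robot touches nothing.
It fails at once if the egg in the divider was touched (contact force between any of the arm, the fingers and egg above 1 N).
It fails at once if the lock pin was forced (over 50 N) (contact force between any of the arm, the fingers and lock_pin above 50 N).
It fails at once if a thing beside the divider was moved by more than 30 mm (distance of any of dye_jar_middle, candle_middle, egg_cup_middle, stylus_middle from where it was at the start of the episode above 0.03 m).
It also fails if it takes over 72 s, if anything falls off the work surface, if the arm or the gripper's body presses on something with over 40 N, if the wrist force passes 120 N, or if a joint passes its speed limit or range.

ROBOT

A 6-joint arm with a two-finger parallel gripper is mounted at the origin on the work surface. World frame = base frame: x ahead of the robot, y to its left, z up, the work surface at z = 0. Lengths are in m, angles in rad, forces in N, time in s.
With the tool pointing down it reaches from about 0.325 to 0.775 m from the base axis. Payload 9.3 kg.
Tool frame: the origin (TCP) lies between the finger pads; the fingertips stand 22 mm ahead of it and the grasp point (between the pads) lies 3 mm ahead of it; z points along the fingers, y is the line along which they close (so a half turn about z gives the same grasp; the last joint's range is limited). The gripper opens to 85 mm and grips with 20 to 120 N. Pads are 22 mm wide; open, the fingers measure 114 mm over their backs; the gripper's body (76 mm by 85 mm) begins 54 mm behind the grasp point. The pads swing forward as they close: fully open they stand 13 mm farther back than shut.
Start: joints at [1.041, 0.259, 0.021, 1.334, 0, 1.418], TCP at [0.202, 0.511, 0.253] pointing down, gripper open.
Joint ranges: [-3.04, 3.04], [-0.91, 1.82], [-1.04, 1.36], [-1.92, 1.95], [-1.52, 1.45], [-3.14, 3.14]. Speed limits (rad/s): [2.22, 2.22, 2.79, 3.14, 3.14, 3.14].

INTERFACE

Orientations are given as a unit quaternion [w, x, y, z].
In Python, from rig import arm, grab_frame gives the robot as it stands.
- The arm moves only by the tool step_arm, never from a script. Its argument "motion" is a list of rows, each a list of 4 numbers: the shift along the tool's x, y, z in m, then the turn about the tool's z in rad. In form: [[x, y, z, turn], ...]. A call has 1 to 20 rows; each row shifts and turns the commanded pose from where the row before left it, along the tool's axes as they then stand; what a row does not reach is not made up. A row lasts 1/12 s, in which the tool goes at most 41.7 mm and 7.16 degrees, less where a joint would pass 70% of its speed; a pose out of reach is approached as far as the arm can. A call with a gripper value outside its range is refused whole. "jaw" is the opening in per cent of the stroke, from 0 (shut) to 100 (fully open), set as the call begins (left out, the last holds). The fingers move at their own pace and stop on an object; "grip_force" is the grip in N (left out, the last holds). Time passes only in rows, so rows that do not move let the fingers close. It gives the time, the measured TCP pose, the force, the opening and the grip force at its end, in the units of the state.
- arm.get_obs(): the state, without advancing time (a new reading comes with each control period).
- grab_frame(name): name is "side" or "top"; returns a dict with "pixels" (400x640x3 uint8, blue, green, red), "vfov" (degrees; the focal length in pixels is half the picture's height over the tangent of half this angle, whatever the lens; pixels are square), "cx", "cy" (the principal point, pixels), "xyz" and "orientation" of the camera in the world. Camera axes: x right, y up, looking along -z (the intrinsics and any distortion apply to the point x, -y, -z); pixel columns grow to the right and rows downward; lengths in m; the calibration is good to about 2 mm. A picture is of the moment at which its call begins. There is no depth.
- arm.job_done(): hands the job in; it is judged then, once.
The state is a dict: "time": time; "q": joint angles; "qvel": joint speeds; "effort": joint torques, N m; "tool_pos": TCP position; "orientation": TCP orientation; "ft_force": force on the tool from outside, world axes, zero at the start; "torque": the same for the moment, N m; "opening": finger opening in m; "gripper_force": force on a finger pad.
Only numpy, scipy, OpenCV 4.12 (cv2) and the standard library are available. Lean on these libraries where they do the work, as an engineer would, in place of code of your own. Each camera call takes 0.05 s, during which the arm holds its last target. There are 200 camera calls.

## Working session

There is one attempt and no reset: what is moved stays moved. The work goes in short steps, Python scripts to look and compute and a tool call to move; the robot and the scene stay as the last step left them, time stands still between calls to the robot, and variables do not carry over. Pictures are saved under pics/ and viewed, at most 10 in all, crops included, and the job is handed in when it is done.

Besides the shell and the picture viewer there is one more tool, called as a command line: name --pt "numbers of a row" for each row, then --argument value for the rest. step_arm: Moves the arm, as the interface text tells. Its arguments: {"type":"object","properties":{"motion":{"type":"array"},"jaw":{"type":"number"},"grip_force":{"type":"number"}},"required":["motion"]}

```bash
mkdir -p pics
cat > h.py <<'E'
import numpy as np, cv2
from rig import arm, grab_frame
from scipy.spatial.transform import Rotation as R
def rot(q): return R.from_quat([q[1],q[2],q[3],q[0]]).as_matrix()
def ray(f,u,v):
    F=f["pixels"].shape[0]/2/np.tan(np.radians(f["vfov"])/2)
    d=rot(f["orientation"])@np.array([(u-f["cx"])/F,-(v-f["cy"])/F,-1])
    return np.array(f["xyz"]),d
def onz(f,u,v,z):
    o,d=ray(f,u,v); return o+d*(z-o[2])/d[2]
def proj(f,p):
    F=f["pixels"].shape[0]/2/np.tan(np.radians(f["vfov"])/2)
    c=rot(f["orientation"]).T@(np.array(p)-np.array(f["xyz"]))
    return f["cx"]+F*c[0]/-c[2], f["cy"]-F*c[1]/-c[2]
E
python3 - <<'E'
from h import *
for n in("top","side"):
    f=grab_frame(n); cv2.imwrite(f"pics/{n}0.png",f["pixels"])
    print({k:v for k,v in f.items() if k!="pixels"})
print(arm.get_obs())
E
```

```text
{'vfov': 48.023607854272974, 'cx': 307.92326586732315, 'cy': 198.36340904268158, 'xyz': array([ 0.46451909, -0.01142752,  1.1264632 ]), 'orientation': array([-0.70086328, -0.03633584,  0.02654574,  0.71187477])}
{'vfov': 43.734499399484356, 'cx': 321.93121388852, 'cy': 202.3718779936754, 'xyz': array([0.35088618, 0.75645793, 0.84388646]), 'orientation': array([-0.12554235, -0.04828209,  0.39345718,  0.90945006])}
{'time': 0.1, 'q': array([ 1.04142667e+00,  2.59148000e-01,  2.08382274e-02,  1.33369190e+00,
       -2.12331538e-05,  1.41819419e+00]), 'qvel': array([-1.14398984e-03, -1.95537623e-03,  1.57486304e-03, -5.00663362e-05,
        1.40772398e-04, -1.19763526e-03]), 'effort': array([ 4.57346105e-03, -5.56692731e+01,  3.45072162e+01,  1.16344859e-02,
       -2.01309099e-04,  1.73981141e-05]), 'tool_pos': array([0.20225195, 0.5112247 , 0.25272025]), 'orientation': array([-1.91539192e-04,  1.87271452e-01,  9.82308017e-01, -5.71526952e-04]), 'ft_force': array([0.26986872, 0.66283506, 0.24746935]), 'torque': array([ 0.01619526,  0.02732098, -0.03077316]), 'gripper_force': 0.0, 'opening': 0.08524059922206224}
```

View pics/top0.png

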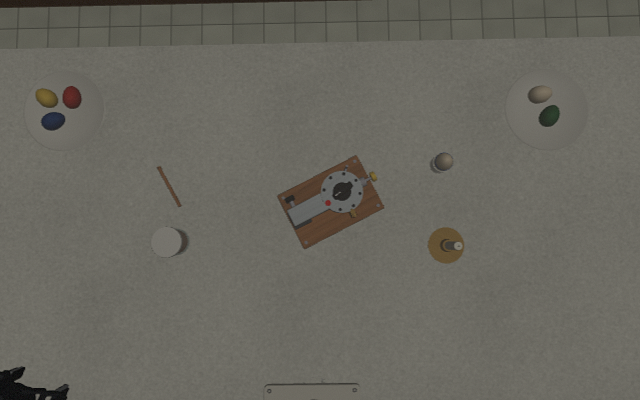

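View pics/side0.png

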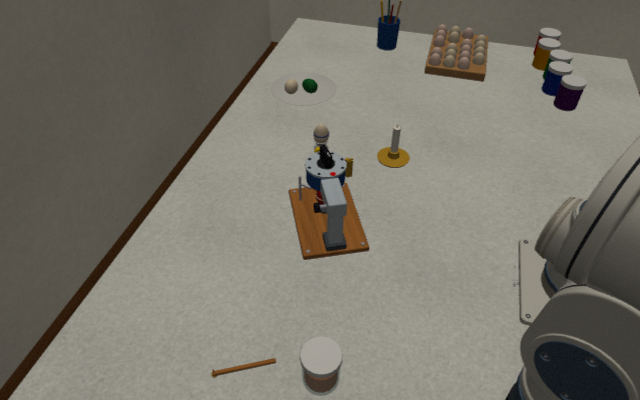

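Run:
```python
from h import *
f=grab_frame("top"); im=f["pixels"]
c=im[145:255,265:395]; c=cv2.resize(c,None,fx=6,fy=5.4545,interpolation=cv2.INTER_CUBIC)
c=cv2.convertScaleAbs(cv2.resize(im[150:250,270:390],None,fx=6,fy=6,interpolation=cv2.INTER_CUBIC),alpha=1.6)
cv2.imwrite("pics/topc.png",c)
hsv=cv2.cvtColor(im,cv2.COLOR_BGR2HSV).astype(int)
H,S,V=hsv[...,0],hsv[...,1],hsv[...,2]
roi=np.zeros(im.shape[:2],bool); roi[145:255,265:395]=1
def cen(m):
    n,l,st,ce=cv2.connectedComponentsWithStats((m&roi).astype(np.uint8))
    return [(st[i,4],ce[i].round(2)) for i in range(1,n) if st[i,4]>5]
red=cen(((H<6)|(H>174))&(S>150)&(V>60)); yel=cen((H>18)&(H<34)&(S>110)&(V>50))
print("red",red,"yel",yel)
for a,u in red: print(onz(f,*u,.158))
for a,u in yel: print(onz(f,*u,.13), onz(f,*u,.163))
print(onz(f,342,191,.158))
```

```text
red [(np.int32(17), array([327.53, 202.35]))] yel [(np.int32(39), array([372.9 , 175.92])), (np.int32(22), array([352.68, 212.95]))]
[ 0.54166336 -0.04092704  0.158     ]
[ 0.60147724 -0.14417306  0.13      ] [ 0.59694158 -0.13977691  0.163     ]
[ 0.51940494 -0.09710395  0.13      ] [ 0.51758728 -0.09426659  0.163     ]
[ 0.565824   -0.07272228  0.158     ]
```

View pics/topc.png

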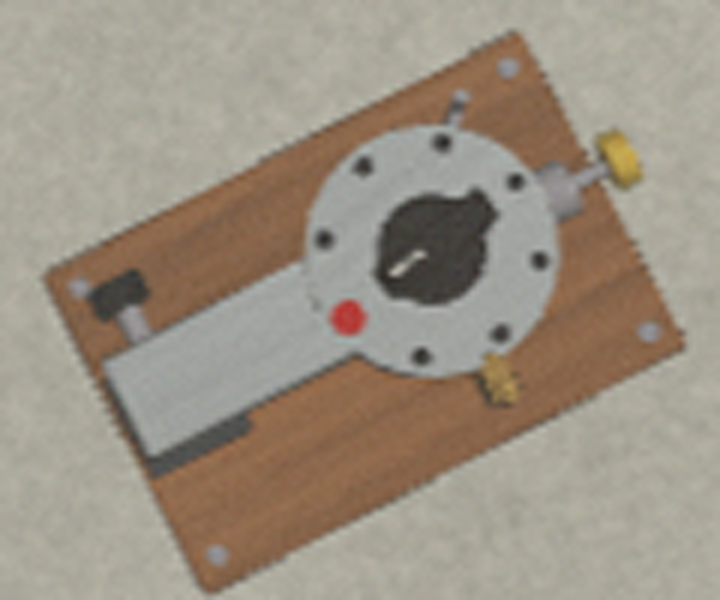

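```bash
cat >> h.py <<'E'
def dots(f):
    "dark/red dots on dial -> list of world xy at z=.158"
    im=f["pixels"]; x0,y0=310,160; s=6
    c=cv2.resize(im[y0:225,x0:375],None,fx=s,fy=s,interpolation=cv2.INTER_CUBIC)
    hsv=cv2.cvtColor(c,cv2.COLOR_BGR2HSV).astype(int);H,S,V=hsv[...,0],hsv[...,1],hsv[...,2]
    out=[]
    for nm,m in(("red",((H<8)|(H>172))&(S>120)&(V>60)),("dark",(V<75)),("brass",(H>12)&(H<32)&(S>110))):
        n,l,st,ce=cv2.connectedComponentsWithStats(m.astype(np.uint8))
        for i in range(1,n):
            if st[i,4]>60:
                u=(ce[i]+.5)/s-.5+[x0,y0]; out.append((nm,int(st[i,4]),u,onz(f,*u,.158)))
    return out
E
python3 - <<'E'
from h import *
f=grab_frame("top")
D=dots(f)
C=onz(f,341.5,191.2,.158); print("C0",C)
for n,a,u,p in D:
    d=p-C; print(n,a,u.round(1),p[:2].round(4),"r %.1f ang %.1f"%(1e3*np.hypot(*d[:2]),np.degrees(np.arctan2(d[1],d[0]))))
# board edge directions (at about z=.015)
P=lambda u,v,z:onz(f,270+(u+.5)/6-.5,150+(v+.5)/6-.5,z)
def an(a,b): d=b-a; return np.degrees(np.arctan2(d[1],d[0])),np.hypot(*d[:2])
print("board",an(P(45,270,.015),P(515,33,.015)),an(P(208,592,.015),P(685,347,.015)),an(P(515,33,.015),P(685,347,.015)),an(P(45,270,.015),P(208,592,.015)))
print("screws",an(P(78,287,.015),P(508,67,.015)),an(P(216,555,.015),P(648,332,.015)),an(P(78,287,.015),P(216,555,.015)),an(P(508,67,.015),P(648,332,.015)))
print("pin",an(C,P(625,158,.13)),"ptr",an(C,P(500,380,.163)))
print("bar",an(P(385,280,.193),P(490,200,.193)), "bar mid",P(437,238,.193))
E
```

```text
C0 [ 0.56540625 -0.07163076  0.158     ]
red 781 [327.6 202.5] [ 0.5414 -0.0411] r 38.9 ang 128.2
dark 292 [345.  167.9] [ 0.6162 -0.0804] r 51.5 ang -9.8
dark 293 [343.2 173.4] [ 0.6043 -0.0763] r 39.1 ang -6.8
dark 75 [369.9 175.9] [ 0.5979 -0.134 ] r 70.3 ang -62.5
dark 298 [330.1 177.3] [ 0.5962 -0.0475] r 39.1 ang 38.0
dark 171 [360.6 177.4] [ 0.5948 -0.1137] r 51.3 ang -55.1
dark 85 [371.5 178.9] [ 0.5911 -0.1372] r 70.5 ang -68.6
dark 248 [355.5 179.9] [ 0.5896 -0.1025] r 39.2 ang -51.8
dark 10589 [342.1 190.7] [ 0.5666 -0.0729] r 1.7 ang -47.4
dark 216 [364.4 185.3] [ 0.5774 -0.1214] r 51.2 ang -76.4
dark 292 [323.6 189.5] [ 0.5699 -0.0329] r 39.0 ang 83.5
dark 260 [359.5 193. ] [ 0.5609 -0.1104] r 39.0 ang -96.6
dark 281 [353.  205.2] [ 0.5346 -0.0957] r 39.1 ang -142.0
dark 280 [339.7 209. ] [ 0.5268 -0.067 ] r 38.9 ang 173.2
dark 1099 [318.7 214.5] [ 0.5156 -0.0214] r 70.8 ang 134.8
dark 197 [335.1 211.5] [ 0.5215 -0.0568] r 46.3 ang 161.3
dark 608 [350.6 214.7] [ 0.5141 -0.0901] r 54.5 ang -160.3
brass 11793 [336.2 173.7] [ 0.6038 -0.0609] r 39.9 ang 15.6
brass 74 [354.8 
[... 491 characters left out ...]
66235), np.float64(0.2209463612499113)) (np.float64(-153.2133130949472), np.float64(0.14828643783797613)) (np.float64(-153.82876093719494), np.float64(0.14911143606800475))
screws (np.float64(-63.68595563384538), np.float64(0.20110727621127156)) (np.float64(-63.655747913379265), np.float64(0.20049848917728166)) (np.float64(-153.4750869628076), np.float64(0.1245705952556815)) (np.float64(-153.75516874333064), np.float64(0.1244641347680908))
pin (np.float64(-64.16129902874569), np.float64(0.0827056027114301)) ptr (np.float64(-154.1429632827148), np.float64(0.053068327926092874))
bar (np.float64(-53.568268257499284), np.float64(0.04614145339597504)) bar mid [ 0.56582344 -0.07145621  0.193     ]
```

step_arm --pt "-0.0307 -0.0227 0 0" --pt "-0.0307 -0.0227 0 0" --pt "-0.0307 -0.0227 0 0" --pt "-0.0307 -0.0227 0 0" --pt "-0.0307 -0.0227 0 0" --pt "-0.0307 -0.0227 0 0" --pt "-0.0307 -0.0227 0 0" --pt "-0.0307 -0.0227 0 0" --pt "-0.0307 -0.0227 0 0" --pt "-0.0307 -0.0227 0 0" --pt "-0.0307 -0.0227 0 0" --pt "-0.0307 -0.0227 0 0" --pt "-0.0307 -0.0227 0 0" --pt "-0.0307 -0.0227 0 0" --pt "-0.0307 -0.0227 0 0" --pt "-0.0307 -0.0227 0 0" --pt "-0.0307 -0.0227 0 0" --pt "-0.0307 -0.0227 0 0" --jaw 50

```text
time: 1.7
tool_pos: [0.5665, -0.0737, 0.2531]
orientation: [-0.0, 0.187, 0.982, 0.0]
ft_force: [1.0, 0.5, -0.2]
opening: 0.0429
gripper_force: 0.0
```

step_arm --pt "0 0 0 0.11" --pt "0 0 0 0.11" --pt "0 0 0 0.11" --pt "0 0 0 0.11" --pt "0 0 0 0.11" --pt "0 0 0 0" --pt "0 0 0 0"

```text
time: 2.28
tool_pos: [0.5658, -0.0719, 0.2531]
orientation: [-0.0, 0.445, 0.895, -0.0]
ft_force: [0.0, 0.4, -1.1]
opening: 0.0427
gripper_force: 0.0
```

```bash
cat >> h.py <<'E'
def go(x,y,z,yaw=None):
    o=arm.get_obs(); M=rot(o["orientation"]); d=M.T@(np.array([x,y,z])-o["tool_pos"])
    yw=np.degrees(np.arctan2(M[1,0],M[0,0]))
    print("t",o["time"],"pos",o["tool_pos"].round(4),"yaw %.2f"%yw,"tilt",M[:,2].round(3),"F",o["ft_force"].round(1),"T",o["torque"].round(2),"open",o["opening"])
    print("tool-axes shift",d.round(4), "turn(tool z) rad", None if yaw is None else round(-np.radians((yaw-yw+180)%360-180),4))
E
python3 -c "
from h import *
go(.5654,-.0716,.188,127)"
```

```text
t 2.2833 pos [ 0.5658 -0.0719  0.2531] yaw 127.09 tilt [-0.  0. -1.] F [ 0.   0.4 -1.1] T [-0.05 -0.    0.03] open 0.04270069290843248
tool-axes shift [ 0.0004 -0.0001  0.0651] turn(tool z) rad 0.0016
```

step_arm --pt "0 0 0.02 0" --pt "0 0 0.02 0" --pt "0 0 0.015 0" --pt "0 0 0.01 0" --pt "0 0 0 0"

```text
time: 2.7
tool_pos: [0.565, -0.0716, 0.1863]
orientation: [-0.002, 0.446, 0.895, -0.0]
ft_force: [0.6, -0.0, -0.1]
opening: 0.0428
gripper_force: 0.0
```

step_arm --pt "0 0 0 0" --pt "0 0 0 0" --pt "0 0 0 0" --pt "0 0 0 0" --pt "0 0 0 0" --pt "0 0 0 0" --pt "0 0 0 0" --pt "0 0 0 0" --jaw 0 --grip_force 40

```text
time: 3.37
tool_pos: [0.5655, -0.0726, 0.1895]
orientation: [0.0, 0.447, 0.894, -0.001]
ft_force: [-5.6, -3.7, 2.7]
opening: 0.0133
gripper_force: 39.7
```

```bash
python3 -c "
from h import *
go(.5654,-.0716,.188,127)
f=grab_frame('side'); u,v=map(int,proj(f,[.5654,-.0716,.17])); print(u,v)
im=f['pixels'][max(0,v-75):v+75,u-100:u+100]; cv2.imwrite('pics/s1.png',cv2.convertScaleAbs(cv2.resize(im,None,fx=4,fy=4,interpolation=cv2.INTER_CUBIC),alpha=1.5))"
```

```text
t 3.3667 pos [ 0.5655 -0.0726  0.1895] yaw 126.89 tilt [ 0.    -0.002 -1.   ] F [-5.6 -3.7  2.7] T [-0.69  0.9  -0.1 ] open 0.013316399796633224
tool-axes shift [0.0009 0.0006 0.0015] turn(tool z) rad -0.0019
324 158
```

View pics/s1.png

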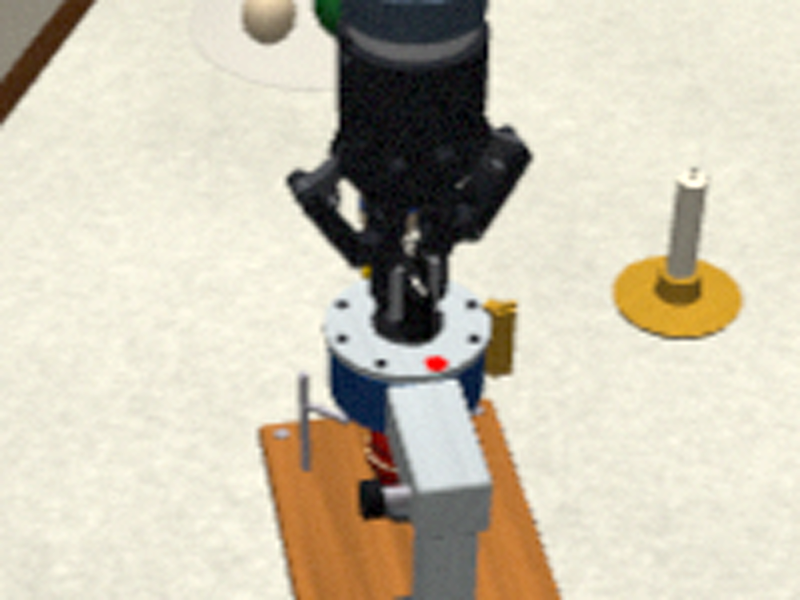

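step_arm --pt "0 -0.001 0 0" --pt "0 0 0 -0.122" --pt "0 0 0 -0.122" --pt "0 0 0 -0.122" --pt "0 0 0 -0.122" --pt "0 0 0 -0.122" --pt "0 0 0 -0.122" --pt "0 0 0 -0.122" --pt "0 0 0 -0.122" --pt "0 0 0 -0.122" --pt "0 0 0 -0.122" --pt "0 0 0 -0.122" --pt "0 0 0 -0.122" --pt "0 0 0 0" --pt "0 0 0 0"

```text
time: 4.67
tool_pos: [0.5653, -0.0732, 0.1895]
orientation: [0.0, -0.266, 0.964, -0.001]
ft_force: [-2.4, -4.6, 2.6]
opening: 0.0134
gripper_force: 39.8
```

```bash
cat >> h.py <<'E'
C=np.array([.5654,-.0716])
def red(f):
    im=f["pixels"]; u,v=map(int,proj(f,[*C,.158])); x0,y0=u-35,v-35
    c=cv2.resize(im[y0:v+35,x0:u+35],None,fx=6,fy=6,interpolation=cv2.INTER_CUBIC)
    h=cv2.cvtColor(c,cv2.COLOR_BGR2HSV).astype(int); m=((h[...,0]<8)|(h[...,0]>172))&(h[...,1]>120)&(h[...,2]>60)
    n,l,st,ce=cv2.connectedComponentsWithStats(m.astype(np.uint8))
    for i in range(1,n):
        if st[i,4]>60:
            p=onz(f,*((ce[i]+.5)/6-.5+[x0,y0]),.158); d=p[:2]-C
            print("red area",st[i,4],p[:2].round(4),"r %.4f ang %.1f rel to pointer %.1f"%(np.hypot(*d),np.degrees(np.arctan2(d[1],d[0])),(np.degrees(np.arctan2(d[1],d[0]))+153.7+180)%360-180))
E
python3 -c "
from h import *
go(.5654,-.0716,.188,211)
for n in('side','top'):red(grab_frame(n))
"
```

```text
t 4.6667 pos [ 0.5653 -0.0732  0.1895] yaw -149.18 tilt [ 0.001 -0.002 -1.   ] F [-2.4 -4.6  2.6] T [-0.65  0.61  0.07] open 0.013406187105312162
tool-axes shift [-0.001   0.0013  0.0015] turn(tool z) rad -0.0031
red area 493 [ 0.5312 -0.0919] r 0.0398 ang -149.3 rel to pointer 4.4
red area 575 [0.5511 0.0278] r 0.1004 ang 98.2 rel to pointer -108.1
```

step_arm --pt "0 0 0 0" --pt "0 0 0 0" --pt "0 0 0 0" --pt "0 0 -0.02 0" --pt "0 0 -0.04 0" --pt "0 0 -0.04 0" --pt "0 0 0 0" --jaw 45

```text
time: 5.35
tool_pos: [0.5668, -0.0727, 0.2959]
orientation: [0.005, -0.266, 0.964, -0.003]
ft_force: [0.3, -0.3, -0.8]
opening: 0.0384
gripper_force: 0.0
```

```bash
python3 -c "
from h import *
# push stand-off: 125 mm from the axis along -y_div (-63.7 deg)
a=np.radians(-63.7); p=C+.125*np.array([np.cos(a),np.sin(a)])
go(*p,.23,180-63.7)
for n in('side',):red(grab_frame(n))
"
```

```text
t 5.35 pos [ 0.5668 -0.0727  0.2959] yaw -149.19 tilt [ 0.01  -0.003 -1.   ] F [ 0.3 -0.3 -0.8] T [-0.05 -0.04 -0.01] open 0.03842469657872966
tool-axes shift [ 0.0109 -0.1225  0.0668] turn(tool z) rad 1.6495
red area 479 [ 0.5312 -0.0917] r 0.0397 ang -149.6 rel to pointer 4.1
red area 576 [0.5512 0.0284] r 0.1010 ang 98.1 rel to pointer -108.2
```

step_arm --pt "0.0022 -0.0245 0 0" --pt "0.0022 -0.0245 0 0" --pt "0.0022 -0.0245 0 0" --pt "0.0022 -0.0245 0 0" --pt "0.0022 -0.0245 0 0" --pt "0 0 0 0.118" --pt "0 0 0 0.118" --pt "0 0 0 0.118" --pt "0 0 0 0.118" --pt "0 0 0 0.118" --pt "0 0 0 0.118" --pt "0 0 0 0.118" --pt "0 0 0 0.118" --pt "0 0 0 0.118" --pt "0 0 0 0.118" --pt "0 0 0 0.118" --pt "0 0 0 0.118" --pt "0 0 0 0.118" --pt "0 0 0 0.118" --pt "0 0 0 0" --jaw 0 --grip_force 30

```text
time: 7.07
tool_pos: [0.6183, -0.1831, 0.2874]
orientation: [-0.001, 0.531, 0.847, -0.0]
ft_force: [1.3, 0.3, 0.2]
opening: -0.0
gripper_force: 0.0
```

```bash
python3 -c "
from h import *
a=np.radians(-63.7); p=C+.125*np.array([np.cos(a),np.sin(a)])
go(*p,.147,180-63.7)
for n in('side','top'):f=grab_frame(n);red(f)
for n,a,u,p in dots(f):
    d=p[:2]-C
    if abs(np.hypot(*d)-.039)<.0015: print(n,a,np.degrees(np.arctan2(d[1],d[0])).round(1))
im=f['pixels'][150:250,270:390]; cv2.imwrite('pics/t2.png',cv2.convertScaleAbs(cv2.resize(im,None,fx=6,fy=6,interpolation=cv2.INTER_CUBIC),alpha=1.6))
"
```

```text
t 7.0667 pos [ 0.6183 -0.1831  0.2874] yaw 115.83 tilt [-0.001  0.001 -1.   ] F [1.3 0.3 0.2] T [0.01 0.02 0.02] open -3.645861749086431e-05
tool-axes shift [-0.0017  0.0021  0.1404] turn(tool z) rad -0.0081
red area 478 [ 0.5312 -0.0917] r 0.0396 ang -149.5 rel to pointer 4.2
red area 619 [0.5509 0.0283] r 0.1009 ang 98.2 rel to pointer -108.1
red area 739 [ 0.5328 -0.0929] r 0.0389 ang -146.8 rel to pointer 6.9
red 739 -146.8
dark 272 -12.6
dark 292 32.5
dark 294 -57.6
dark 273 77.3
dark 256 -102.6
dark 260 122.3
dark 275 167.8
```

View pics/t2.png

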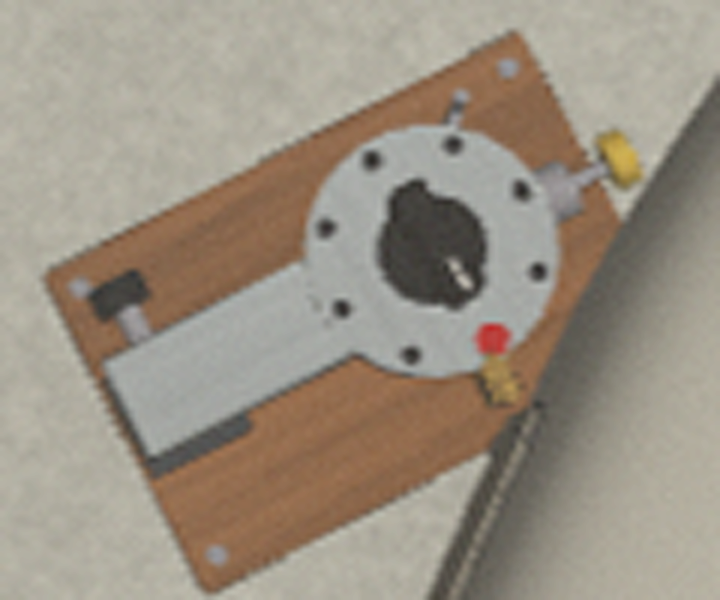

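step_arm --pt "-0.0017 0.0021 0.035 0" --pt "0 0 0.035 0" --pt "0 0 0.035 0" --pt "0 0 0.025 0" --pt "0 0 0.012 0" --pt "0 0 0 0" --pt "0.01 0 0 0" --pt "0.008 0 0 0" --pt "0 0 0 0" --pt "0 0 0 0"

```text
time: 8.0
tool_pos: [0.6133, -0.1672, 0.1479]
orientation: [0.001, 0.528, 0.849, 0.0]
ft_force: [-0.5, -0.7, 0.1]
opening: -0.0
gripper_force: 0.0
```

```bash
python3 -c "
from h import *
a=np.radians(-63.7); p=C+.097*np.array([np.cos(a),np.sin(a)])
go(*p,.145,180-63.7)
"
```

```text
t 8.0 pos [ 0.6133 -0.1672  0.1479] yaw 116.22 tilt [ 0.002 -0.001 -1.   ] F [-0.5 -0.7  0.1] T [0.02 0.07 0.01] open -2.6264028367683322e-05
tool-axes shift [ 0.0099 -0.0006  0.0029] turn(tool z) rad -0.0014
```

step_arm --pt "0.003 0 0.003 0" --pt "0.003 0 0 0" --pt "0.002 0 0 0" --pt "0.002 0 0 0" --pt "0.002 0 0 0" --pt "0.001 0 0 0" --pt "0.001 0 0 0" --pt "0 0 0 0"

```text
time: 8.67
tool_pos: [0.6074, -0.1564, 0.1435]
orientation: [0.001, 0.529, 0.848, -0.001]
ft_force: [2.8, -6.3, -2.7]
opening: -0.0002
gripper_force: 3.5
```

step_arm --pt "0.001 0 0 0" --pt "0.001 0 0 0" --pt "0.001 0 0 0" --pt "0 0 0 0"

```text
time: 9.0
tool_pos: [0.6071, -0.1557, 0.1436]
orientation: [0.003, 0.53, 0.848, -0.002]
ft_force: [5.6, -16.6, -4.7]
opening: 0.0003
gripper_force: 8.5
```

step_arm --pt "0.001 0 0 0" --pt "0.001 0 0 0" --pt "0 0 0 0" --pt "0 0 0 0"

```text
time: 9.33
tool_pos: [0.6069, -0.1554, 0.1438]
orientation: [0.004, 0.53, 0.848, -0.002]
ft_force: [8.9, -22.1, -7.6]
opening: 0.0004
gripper_force: 11.9
```

```bash
python3 -c "
from h import *
a=np.radians(-63.7); p=C+.097*np.array([np.cos(a),np.sin(a)])
go(*p,.145,180-63.7)
f=grab_frame('top');red(f);f=grab_frame('side');red(f)
u,v=map(int,proj(f,[.6,-.12,.14]));im=f['pixels'][max(0,v-60):v+60,u-80:u+80]; cv2.imwrite('pics/s3.png',cv2.convertScaleAbs(cv2.resize(im,None,fx=5,fy=5,interpolation=cv2.INTER_CUBIC),alpha=1.5))
"
```

```text
t 9.3333 pos [ 0.6069 -0.1554  0.1438] yaw 115.95 tilt [ 0.005 -0.008 -1.   ] F [  8.9 -22.1  -7.6] T [-4.44 -1.92 -0.02] open 0.00041690327040179415
tool-axes shift [-0.0035 -0.0001 -0.0012] turn(tool z) rad -0.0061
red area 475 [ 0.5312 -0.0917] r 0.0397 ang -149.6 rel to pointer 4.1
red area 700 [0.5511 0.029 ] r 0.1016 ang 98.1 rel to pointer -108.2
```

View pics/s3.png

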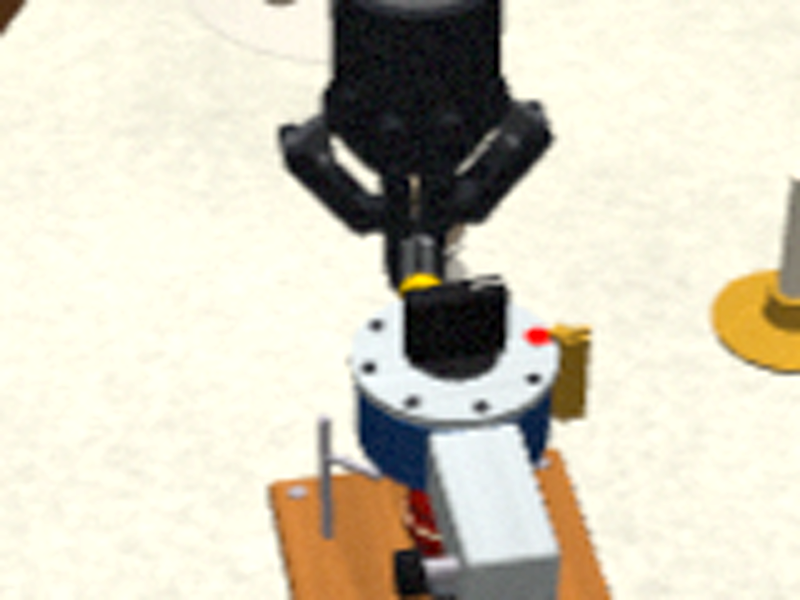

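step_arm --pt "-0.012 0 0 0" --pt "-0.02 0 0 0" --pt "0 0 -0.04 0" --pt "0 0 -0.04 0" --pt "0 0 -0.02 0" --pt "0.04 0 0 0" --pt "0.04 0 0 0" --pt "0.04 0 0 0" --pt "0 0 0 -0.12" --pt "0 0 0 -0.12" --pt "0 0 0 -0.12" --pt "0 0 0 -0.12" --pt "0 0 0 -0.12" --pt "0 0 0 -0.12" --pt "0 0 0 -0.12" --pt "0 0 0 -0.12" --pt "0 0 0 -0.12" --pt "0 0 0 -0.12" --pt "0 0 0 -0.12" --pt "0 0 0 -0.12" --jaw 40

```text
time: 11.1
tool_pos: [0.5658, -0.0716, 0.2432]
orientation: [-0.0, -0.165, 0.986, 0.0]
ft_force: [0.3, 0.3, 0.7]
opening: 0.034
gripper_force: 0.0
```

step_arm --pt "0 0 0 -0.11" --pt "0 0 0 -0.11" --pt "0 0 0 0" --pt "0 0 0 0"

```text
time: 11.43
tool_pos: [0.5658, -0.0716, 0.2433]
orientation: [-0.0, -0.268, 0.964, 0.0]
ft_force: [-0.4, 0.8, -0.3]
opening: 0.0344
gripper_force: 0.0
```

```bash
python3 -c "
from h import *
go(.5654,-.0721,.189,211.2)
red(grab_frame('side'))
"
```

```text
t 11.4333 pos [ 0.5658 -0.0716  0.2433] yaw -148.95 tilt [-0.  0. -1.] F [-0.4  0.8 -0.3] T [-0.03 -0.01  0.04] open 0.03435115154246195
tool-axes shift [ 0.0006 -0.0002  0.0543] turn(tool z) rad -0.0026
red area 481 [ 0.5311 -0.0917] r 0.0397 ang -149.6 rel to pointer 4.1
red area 557 [0.5509 0.0281] r 0.1007 ang 98.3 rel to pointer -108.0
```

step_arm --pt "0 0 0.02 0" --pt "0 0 0.02 0" --pt "0 0 0.014 0" --pt "0 0 0 0"

```text
time: 11.82
tool_pos: [0.5647, -0.0714, 0.1865]
orientation: [-0.002, -0.268, 0.963, 0.001]
ft_force: [0.0, -0.3, -0.8]
opening: 0.0341
gripper_force: 0.0
```

step_arm --pt "0 0 0 0" --pt "0 0 0 0" --pt "0 0 0 0" --pt "0 0 0 0" --pt "0 0 0 0" --pt "0 0 0 0.08" --pt "0 0 0 0.08" --pt "0 0 0 0.08" --pt "0 0 0 0.074" --pt "0 0 0 0" --pt "0 0 0 0" --jaw 0 --grip_force 40

```text
time: 12.73
tool_pos: [0.5667, -0.0727, 0.1902]
orientation: [0.001, -0.114, 0.993, -0.001]
ft_force: [3.6, -6.4, -4.1]
opening: 0.0131
gripper_force: 45.1
```

```bash
python3 -c "
from h import *
go(.5654,-.0721,.189,211.2)
red(grab_frame('side'))
"
```

```text
t 12.7333 pos [ 0.5667 -0.0727  0.1902] yaw -166.87 tilt [ 0.002 -0.002 -1.   ] F [ 3.6 -6.4 -4.1] T [-0.97 -0.48 -0.1 ] open 0.013103482557022015
tool-axes shift [0.0011 0.0009 0.0012] turn(tool z) rad -0.3153
red area 548 [ 0.5258 -0.0809] r 0.0407 ang -166.8 rel to pointer -13.1
red area 544 [0.5509 0.028 ] r 0.1006 ang 98.3 rel to pointer -108.0
```

step_arm --pt "0 0 0 0" --pt "0 0 0 0" --pt "0 0 0 0" --pt "0 0 0 0" --pt "0 0 0 0" --pt "0 0 0 0" --jaw 45

```text
time: 13.28
tool_pos: [0.5659, -0.0716, 0.1894]
orientation: [0.0, -0.115, 0.993, 0.0]
ft_force: [-0.2, 0.4, -0.6]
opening: 0.0386
gripper_force: 0.0
```

```bash
python3 -c "
from h import *
go(.5654,-.0721,.189,211.2)
red(grab_frame('side'))
"
```

```text
t 13.2833 pos [ 0.5659 -0.0716  0.1894] yaw -166.74 tilt [ 0.  0. -1.] F [-0.2  0.4 -0.6] T [0.03 0.01 0.03] open 0.038630846178152094
tool-axes shift [ 0.0006 -0.0004  0.0004] turn(tool z) rad -0.3132
red area 551 [ 0.5258 -0.081 ] r 0.0407 ang -166.6 rel to pointer -12.9
red area 563 [0.5511 0.0277] r 0.1003 ang 98.2 rel to pointer -108.1
red area 67 [0.552  0.0365] r 0.1090 ang 97.0 rel to pointer -109.3
```

```bash
cat > tq.py <<'E'
from h import *
o=arm.get_obs(); M=rot(o["orientation"])
print("yaw %.2f"%np.degrees(np.arctan2(M[1,0],M[0,0])),"pos",o["tool_pos"].round(4),"F",o["ft_force"].round(1),"T",o["torque"].round(3),"t",o["time"])
red(grab_frame("side"))
E
python3 tq.py
```

```text
yaw -166.75 pos [ 0.5659 -0.0716  0.1893] F [-0.6 -0.7  0. ] T [-0.031 -0.01   0.002] t 13.3333
red area 551 [ 0.5258 -0.081 ] r 0.0407 ang -166.7 rel to pointer -13.0
red area 551 [0.5511 0.0278] r 0.1004 ang 98.2 rel to pointer -108.1
red area 70 [0.552 0.037] r 0.1094 ang 97.1 rel to pointer -109.2
```

step_arm --pt "0 0 0 0" --pt "0 0 0 0" --pt "0 0 0 0" --pt "0 0 0 0" --pt "0 0 0 0" --pt "0 0 0 -0.087" --pt "0 0 0 0" --pt "0 0 0 0" --jaw 0

```text
time: 14.05
tool_pos: [0.5662, -0.0728, 0.1895]
orientation: [0.0, -0.158, 0.987, -0.001]
ft_force: [1.6, -5.7, 0.1]
opening: 0.0131
gripper_force: 43.0
```

```bash
python3 tq.py
```

```text
yaw -161.79 pos [ 0.5662 -0.0728  0.1895] F [ 1.6 -5.7  0.1] T [-0.845 -0.047  0.036] t 14.05
red area 592 [ 0.5268 -0.0847] r 0.0408 ang -161.2 rel to pointer -7.5
red area 564 [0.5509 0.028 ] r 0.1006 ang 98.3 rel to pointer -108.0
```

step_arm --pt "0 0 0 -0.087" --pt "0 0 0 0" --pt "0 0 0 0"

```text
time: 14.35
tool_pos: [0.5662, -0.0727, 0.1895]
orientation: [0.0, -0.201, 0.98, -0.001]
ft_force: [-0.2, -6.4, 0.8]
opening: 0.0131
gripper_force: 43.0
```

```bash
python3 tq.py
```

```text
yaw -156.80 pos [ 0.5662 -0.0727  0.1895] F [-0.2 -6.4  0.8] T [-0.802  0.014  0.093] t 14.35
red area 560 [ 0.5281 -0.0877] r 0.0406 ang -156.6 rel to pointer -2.9
red area 534 [0.5511 0.0278] r 0.1004 ang 98.2 rel to pointer -108.1
```

step_arm --pt "0 0 0 -0.087" --pt "0 0 0 0" --pt "0 0 0 0"

```text
time: 14.65
tool_pos: [0.5661, -0.0727, 0.1895]
orientation: [0.0, -0.244, 0.97, -0.001]
ft_force: [0.3, -5.3, 0.4]
opening: 0.0131
gripper_force: 43.0
```

```bash
python3 tq.py
```

```text
yaw -151.81 pos [ 0.5661 -0.0727  0.1895] F [ 0.3 -5.3  0.4] T [-0.788  0.078  0.016] t 14.65
red area 516 [ 0.53   -0.0903] r 0.0401 ang -152.1 rel to pointer 1.6
red area 616 [0.551  0.0287] r 0.1013 ang 98.2 rel to pointer -108.1
```

step_arm --pt "0 0 0 -0.087" --pt "0 0 0 0" --pt "0 0 0 0"

```text
time: 14.95
tool_pos: [0.5661, -0.0726, 0.1895]
orientation: [0.0, -0.285, 0.958, -0.001]
ft_force: [0.6, -5.7, 1.4]
opening: 0.0131
gripper_force: 43.0
```

```bash
python3 tq.py
```

```text
yaw -146.82 pos [ 0.5661 -0.0726  0.1895] F [ 0.6 -5.7  1.4] T [-0.717  0.044  0.058] t 14.95
red area 490 [ 0.5322 -0.0935] r 0.0397 ang -146.6 rel to pointer 7.1
red area 542 [0.5509 0.0279] r 0.1005 ang 98.3 rel to pointer -108.0
```

step_arm --pt "0 0 0 -0.087" --pt "0 0 0 0" --pt "0 0 0 0"

```text
time: 15.25
tool_pos: [0.5661, -0.0726, 0.1895]
orientation: [-0.0, -0.327, 0.945, -0.001]
ft_force: [1.5, -5.6, 1.6]
opening: 0.013
gripper_force: 43.0
```

```bash
python3 tq.py
```

```text
yaw -141.84 pos [ 0.5661 -0.0726  0.1895] F [ 1.5 -5.6  1.6] T [-0.711  0.115  0.067] t 15.25
red area 542 [ 0.5338 -0.0962] r 0.0401 ang -142.2 rel to pointer 11.5
red area 566 [0.551  0.0277] r 0.1004 ang 98.2 rel to pointer -108.1
```

step_arm --pt "0 0 0 -0.087" --pt "0 0 0 0" --pt "0 0 0 0"

```text
time: 15.55
tool_pos: [0.5661, -0.0726, 0.1895]
orientation: [-0.0, -0.368, 0.93, -0.001]
ft_force: [0.1, -6.7, 0.7]
opening: 0.0132
gripper_force: 43.1
```

```bash
python3 tq.py
```

```text
yaw -136.88 pos [ 0.5661 -0.0726  0.1895] F [ 0.1 -6.7  0.7] T [-0.808  0.114  0.152] t 15.55
red area 496 [ 0.5363 -0.0988] r 0.0399 ang -137.0 rel to pointer 16.7
red area 545 [0.551  0.0276] r 0.1003 ang 98.3 rel to pointer -108.0
```

step_arm --pt "0 0 0 -0.087" --pt "0 0 0 0" --pt "0 0 0 0"

```text
time: 15.85
tool_pos: [0.566, -0.0726, 0.1895]
orientation: [-0.0, -0.408, 0.913, -0.001]
ft_force: [-0.5, -5.8, 0.9]
opening: 0.0134
gripper_force: 43.1
```

```bash
python3 tq.py|head -2
```

```text
yaw -131.89 pos [ 0.566  -0.0726  0.1895] F [-0.5 -5.8  0.9] T [-0.811  0.148  0.115] t 15.85
red area 502 [ 0.5389 -0.1009] r 0.0395 ang -132.1 rel to pointer 21.6
```

step_arm --pt "0 0 0 -0.087" --pt "0 0 0 0" --pt "0 0 0 0"

```text
time: 16.15
tool_pos: [0.566, -0.0726, 0.1895]
orientation: [-0.0, -0.447, 0.895, -0.001]
ft_force: [-0.4, -5.3, 1.2]
opening: 0.0133
gripper_force: 43.1
```

```bash
python3 tq.py|head -2
```

```text
yaw -126.90 pos [ 0.566  -0.0726  0.1895] F [-0.4 -5.3  1.2] T [-0.836  0.198  0.169] t 16.15
red area 527 [ 0.5419 -0.1032] r 0.0394 ang -126.7 rel to pointer 27.0
```

step_arm --pt "0 0 0 -0.087" --pt "0 0 0 0" --pt "0 0 0 0"

```text
time: 16.45
tool_pos: [0.5659, -0.0725, 0.1895]
orientation: [-0.0, -0.486, 0.874, -0.001]
ft_force: [0.0, -5.4, 0.7]
opening: 0.0134
gripper_force: 43.2
```

```bash
python3 tq.py|head -2
```

```text
yaw -121.90 pos [ 0.5659 -0.0725  0.1895] F [ 0.  -5.4  0.7] T [-0.872  0.258  0.313] t 16.45
red area 540 [ 0.5449 -0.1049] r 0.0391 ang -121.6 rel to pointer 32.1
```

step_arm --pt "0 0 0 -0.087" --pt "0 0 0 0" --pt "0 0 0 0"

```text
time: 16.75
tool_pos: [0.5659, -0.0724, 0.1895]
orientation: [-0.0, -0.522, 0.853, -0.001]
ft_force: [-0.5, -6.1, 2.1]
opening: 0.013
gripper_force: 43.2
```

```bash
python3 tq.py|head -2
```

```text
yaw -117.03 pos [ 0.5659 -0.0724  0.1895] F [-0.5 -6.1  2.1] T [-0.948  0.359  0.088] t 16.75
red area 529 [ 0.5478 -0.1064] r 0.0390 ang -116.8 rel to pointer 36.9
```

step_arm --pt "0 0 0 -0.087" --pt "0 0 0 0" --pt "0 0 0 0"

```text
time: 17.05
tool_pos: [0.5658, -0.0724, 0.1895]
orientation: [-0.0, -0.559, 0.829, -0.001]
ft_force: [-0.9, -5.1, 2.1]
opening: 0.013
gripper_force: 43.2
```

```bash
python3 tq.py|head -2
```

```text
yaw -112.05 pos [ 0.5658 -0.0724  0.1895] F [-0.9 -5.1  2.1] T [-0.834  0.427  0.062] t 17.05
red area 385 [ 0.5493 -0.1081] r 0.0399 ang -113.8 rel to pointer 39.9
```

step_arm --pt "0 0 0 0" --pt "0 0 0 0" --pt "0 0 0 0" --pt "0 0 0 0" --pt "0 0 0 0" --pt "0 0 0 0" --jaw 45

```text
time: 17.6
tool_pos: [0.5659, -0.0716, 0.1893]
orientation: [0.0, -0.56, 0.829, 0.0]
ft_force: [0.5, 0.1, 0.7]
opening: 0.0381
gripper_force: 0.0
```

```bash
python3 tq.py; python3 -c "
from h import *
f=grab_frame('side')
u,v=map(int,proj(f,[.565,-.072,.158]));im=f['pixels'][v-40:v+35,u-50:u+50]; cv2.imwrite('pics/s4.png',cv2.convertScaleAbs(cv2.resize(im,None,fx=8,fy=8,interpolation=cv2.INTER_CUBIC),alpha=1.5))"
```

```text
yaw -111.93 pos [ 0.5659 -0.0716  0.1893] F [0.5 0.1 0.7] T [-0.066  0.024 -0.02 ] t 17.6
red area 543 [0.5509 0.0279] r 0.1005 ang 98.3 rel to pointer -108.0
```

View pics/s4.png

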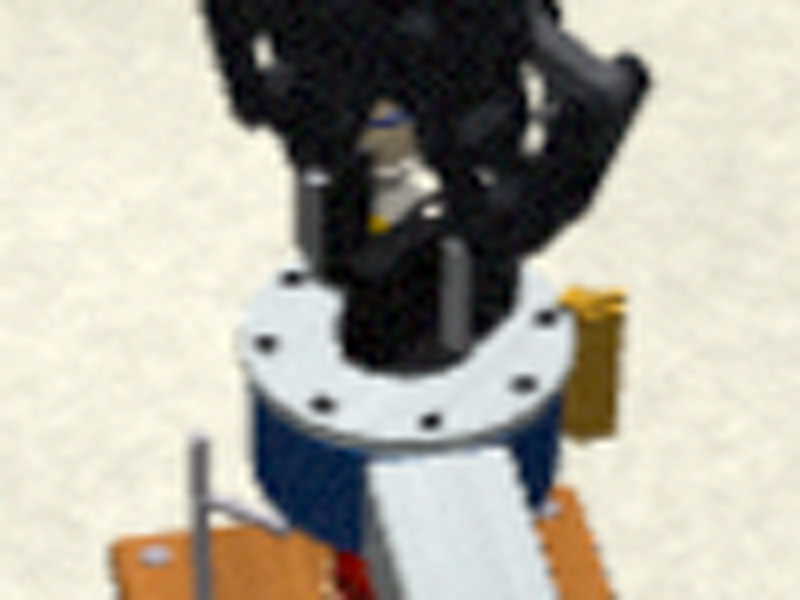

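```bash
cat >> h.py <<'E'
def phase(f):
    "dial phase from dark/red dots seen by either camera: (angle - pointer) mod 45, in -22.5..22.5; axis fitted"
    u,v=map(int,proj(f,[*C,.158])); x0,y0=u-35,v-35; s=8
    c=cv2.resize(f["pixels"][y0:v+35,x0:u+35],None,fx=s,fy=s,interpolation=cv2.INTER_CUBIC)
    h=cv2.cvtColor(c,cv2.COLOR_BGR2HSV).astype(int)
    P=[]
    for m in (h[...,2]<95),(((h[...,0]<8)|(h[...,0]>172))&(h[...,1]>120)&(h[...,2]>60)):
        n,l,st,ce=cv2.connectedComponentsWithStats(m.astype(np.uint8))
        for i in range(1,n):
            p=onz(f,*((ce[i]+.5)/s-.5+[x0,y0]),.158)[:2]
            if 80<st[i,4]<1600 and abs(np.hypot(*(p-C))-.039)<.0035: P.append(p)
    P=np.array(P)
    from scipy.optimize import least_squares
    c=least_squares(lambda c:np.hypot(*(P-c).T)-.039,C).x
    a=np.degrees(np.arctan2(*(P-c).T[::-1]))+153.7
    m=(a+22.5)%45-22.5
    z=np.exp(1j*np.radians(8*a)).mean()
    print("n",len(P),"axis",c.round(4),"phase %.2f"%(np.degrees(np.angle(z))/8),m.round(1))
E
python3 -c "
from h import *
phase(grab_frame('side'))"
```

```text
n 4 axis [ 0.564  -0.0709] phase -1.47 [-1.9 -1.3 -1.3 -1.4]
```

step_arm --pt "0 0 -0.02 0" --pt "0 0 -0.03 0" --pt "0 0 0 0" --pt "0 0 0 0" --pt "0 0 0 0" --pt "0 0 0 0" --pt "0 0 0 0" --pt "0 0 0 0" --pt "0 0 0 0" --pt "0 0 0 0"

```text
time: 18.58
tool_pos: [0.5658, -0.0717, 0.239]
orientation: [-0.0, -0.56, 0.829, 0.0]
ft_force: [-0.2, -0.3, -0.1]
opening: 0.0386
gripper_force: 0.0
```

```bash
python3 -c "
from h import *
phase(grab_frame('side'));phase(grab_frame('side'))"
```

```text
n 6 axis [ 0.5639 -0.071 ] phase -1.50 [-1.5 -1.7 -1.3 -1.4 -1.6 -1.5]
n 6 axis [ 0.5639 -0.071 ] phase -1.49 [-1.4 -1.8 -1.3 -1.4 -1.6 -1.5]
```

step_arm --pt "0 0 0.02 0" --pt "0 0 0.02 0" --pt "0 0 0.01 0" --pt "0 0 0 0"

```text
time: 19.02
tool_pos: [0.5649, -0.0715, 0.1871]
orientation: [-0.001, -0.56, 0.829, 0.001]
ft_force: [0.2, -0.6, 0.6]
opening: 0.0385
gripper_force: 0.0
```

step_arm --pt "0 0 0 0" --pt "0 0 0 0" --pt "0 0 0 0" --pt "0 0 0 0" --pt "0 0 0 0" --pt "0 0 0 0.12" --pt "0 0 0 0.12" --pt "0 0 0 0.12" --pt "0 0 0 0.12" --pt "0 0 0 0.12" --pt "0 0 0 0.12" --pt "0 0 0 0.01" --pt "0 0 0 0" --pt "0 0 0 0" --jaw 0

```text
time: 20.18
tool_pos: [0.5669, -0.0724, 0.1904]
orientation: [0.001, -0.229, 0.973, -0.001]
ft_force: [1.2, -3.7, 5.8]
opening: 0.0132
gripper_force: 41.7
```

```bash
python3 tq.py; python3 -c "
from h import *
phase(grab_frame('side'))"
```

```text
yaw -153.54 pos [ 0.5669 -0.0724  0.1904] F [ 1.2 -3.7  5.8] T [-0.679 -0.323 -0.06 ] t 20.1833
red area 479 [ 0.5296 -0.0894] r 0.0400 ang -153.5 rel to pointer 0.2
red area 566 [0.5509 0.028 ] r 0.1007 ang 98.3 rel to pointer -108.0
n 6 axis [ 0.5637 -0.0711] phase 1.90 [2.5 2.4 1.4 1.7 1.6 1.8]
```

step_arm --pt "0 0 0 0" --pt "0 0 0 0" --pt "0 0 0 0" --pt "0 0 -0.02 0" --pt "0 0 -0.04 0" --pt "0 0 0 0" --pt "0 0 0 0" --jaw 45

```text
time: 20.87
tool_pos: [0.5666, -0.0718, 0.2511]
orientation: [0.002, -0.228, 0.974, -0.001]
ft_force: [-0.3, 0.2, -0.4]
opening: 0.0384
gripper_force: 0.0
```

```bash
python3 -c "
from h import *
phase(grab_frame('side'));red(grab_frame('side'))
a=np.radians(-63.7); p=C+.125*np.array([np.cos(a),np.sin(a)])
go(*p,.147,180-63.7)"
```

```text
n 6 axis [ 0.5638 -0.0711] phase 1.94 [2.4 2.5 1.5 1.8 1.7 1.8]
red area 483 [ 0.5296 -0.0895] r 0.0400 ang -153.5 rel to pointer 0.2
red area 541 [0.5508 0.0279] r 0.1006 ang 98.4 rel to pointer -107.9
t 20.9667 pos [ 0.5656 -0.0715  0.2487] yaw -153.70 tilt [-0.001  0.    -1.   ] F [-0.7 -0.4 -1. ] T [-0.02  0.04  0.01] open 0.038368844496155706
tool-axes shift [ 0.0002 -0.1251  0.1016] turn(tool z) rad 1.5707
```

step_arm --pt "0 -0.0313 0 0" --pt "0 -0.0313 0 0" --pt "0 -0.0313 0 0" --pt "0 -0.0312 0 0" --pt "0 0 0 0.121" --pt "0 0 0 0.121" --pt "0 0 0 0.121" --pt "0 0 0 0.121" --pt "0 0 0 0.121" --pt "0 0 0 0.121" --pt "0 0 0 0.121" --pt "0 0 0 0.121" --pt "0 0 0 0.121" --pt "0 0 0 0.121" --pt "0 0 0 0.121" --pt "0 0 0 0.121" --pt "0 0 0 0.119" --pt "0 0 0 0" --jaw 0 --grip_force 30

```text
time: 22.47
tool_pos: [0.6208, -0.1837, 0.2477]
orientation: [-0.001, 0.53, 0.848, -0.0]
ft_force: [-0.6, -0.3, -0.3]
opening: -0.0004
gripper_force: 0.0
```

step_arm --pt "0 0 0.035 0" --pt "0 0 0.035 0" --pt "0 0 0.025 0" --pt "0 0 0.009 0" --pt "0 0 0 0" --pt "0.01 0 0 0" --pt "0.01 0 0 0" --pt "0 0 0 0" --pt "0 0 0 0"

```text
time: 23.22
tool_pos: [0.6127, -0.1653, 0.1471]
orientation: [0.001, 0.527, 0.85, 0.0]
ft_force: [0.3, -0.6, 0.4]
opening: -0.0004
gripper_force: 0.0
```

```bash
python3 -c "
from h import *
a=np.radians(-63.7); p=C+.097*np.array([np.cos(a),np.sin(a)])
go(*p,.145,180-63.7)
"
```

```text
t 23.2167 pos [ 0.6127 -0.1653  0.1471] yaw 116.33 tilt [ 0.002 -0.001 -1.   ] F [ 0.3 -0.6  0.4] T [-0.04  0.    0.01] open -0.00039737513668192467
tool-axes shift [ 0.0079 -0.0009  0.0021] turn(tool z) rad 0.0005
```

step_arm --pt "0.003 -0.001 0.002 0" --pt "0.003 0 0 0" --pt "0.002 0 0 0" --pt "0.002 0 0 0" --pt "0.001 0 0 0" --pt "0.001 0 0 0" --pt "0 0 0 0"

```text
time: 23.8
tool_pos: [0.6062, -0.1557, 0.1434]
orientation: [0.0, 0.528, 0.849, -0.0]
ft_force: [-0.1, -1.6, 1.1]
opening: 0.0001
gripper_force: 0.4
```

step_arm --pt "0.001 0 0 0" --pt "0.001 0 0 0" --pt "0.001 0 0 0" --pt "0 0 0 0"

```text
time: 24.13
tool_pos: [0.6048, -0.1528, 0.1433]
orientation: [-0.0, 0.528, 0.849, 0.0]
ft_force: [0.3, -1.2, 1.0]
opening: -0.0
gripper_force: 0.5
```

step_arm --pt "0.001 0 0 0" --pt "0.001 0 0 0" --pt "0 0 0 0" --pt "0 0 0 0"

```text
time: 24.47
tool_pos: [0.6039, -0.151, 0.1432]
orientation: [-0.0, 0.528, 0.849, 0.0]
ft_force: [0.5, -1.1, 1.0]
opening: 0.0
gripper_force: 0.3
```

step_arm --pt "0.001 0 0 0" --pt "0.001 0 0 0" --pt "0.001 0 0 0" --pt "0.001 0 0 0" --pt "0.001 0 0 0" --pt "0 0 0 0"

```text
time: 24.97
tool_pos: [0.6016, -0.1464, 0.1433]
orientation: [-0.0, 0.528, 0.849, 0.0]
ft_force: [-0.9, -1.2, -0.7]
opening: 0.0002
gripper_force: 0.3
```

step_arm --pt "0.001 0 0 0" --pt "0.001 0 0 0" --pt "0.001 0 0 0" --pt "0 0 0 0"

```text
time: 25.3
tool_pos: [0.6013, -0.1457, 0.1434]
orientation: [0.002, 0.529, 0.849, -0.001]
ft_force: [3.0, -9.0, -2.1]
opening: 0.0
gripper_force: 5.2
```

step_arm --pt "0.001 0 0 0" --pt "0.001 0 0 0" --pt "0 0 0 0" --pt "0 0 0 0"

```text
time: 25.63
tool_pos: [0.6012, -0.1455, 0.1436]
orientation: [0.003, 0.529, 0.849, -0.002]
ft_force: [7.5, -17.2, -5.4]
opening: -0.0003
gripper_force: 9.2
```

step_arm --pt "0.001 0 0 0" --pt "0.001 0 0 0" --pt "0 0 0 0" --pt "0 0 0 0"

```text
time: 25.97
tool_pos: [0.6012, -0.1454, 0.1438]
orientation: [0.004, 0.529, 0.848, -0.003]
ft_force: [10.8, -24.2, -8.6]
opening: 0.0
gripper_force: 13.3
```

step_arm --pt "-0.015 0 0 0" --pt "-0.03 0 0 0" --pt "-0.03 0 0 0" --pt "0 0 -0.04 0" --pt "0 0 -0.04 0" --pt "-0.03 0 -0.02 0" --pt "-0.03 0 0 0" --pt "0 0 0 0" --pt "0 0 0 0"

```text
time: 26.72
tool_pos: [0.6585, -0.2625, 0.2423]
orientation: [-0.001, 0.529, 0.849, 0.0]
ft_force: [-0.4, -0.3, 0.6]
opening: -0.0001
gripper_force: 0.0
```

```bash
python3 -c "
from h import *
f=grab_frame('top');phase(f);red(f)
im=f['pixels'][150:250,270:390]
h=cv2.cvtColor(cv2.resize(f['pixels'][155:195,350:390],None,fx=8,fy=8,interpolation=cv2.INTER_CUBIC),cv2.COLOR_BGR2HSV).astype(int)
m=(h[...,0]>18)&(h[...,0]<34)&(h[...,1]>130)&(h[...,2]>70)
n,l,st,ce=cv2.connectedComponentsWithStats(m.astype(np.uint8))
for i in range(1,n):
  if st[i,4]>300:
    p=onz(f,*((ce[i]+.5)/8-.5+[350,155]),.133);print(st[i,4],p,np.hypot(*(p[:2]-C)))
cv2.imwrite('pics/t5.png',cv2.convertScaleAbs(cv2.resize(im,None,fx=6,fy=6,interpolation=cv2.INTER_CUBIC),alpha=1.6))
o=arm.get_obs();print(o['tool_pos'],o['ft_force'],o['time'])
"
```

```text
n 8 axis [ 0.5655 -0.0715] phase 2.02 [1.8 1.8 2.1 1.7 1.9 2.3 2.2 2.3]
red area 655 [ 0.5315 -0.09  ] r 0.0385 ang -151.4 rel to pointer 2.3
1797 [ 0.59467776 -0.13068599  0.133     ] 0.0659419527007028
[ 0.65813205 -0.26153614  0.24229042] [0.18260036 0.55343881 0.71758673] 26.7667
```

View pics/t5.png

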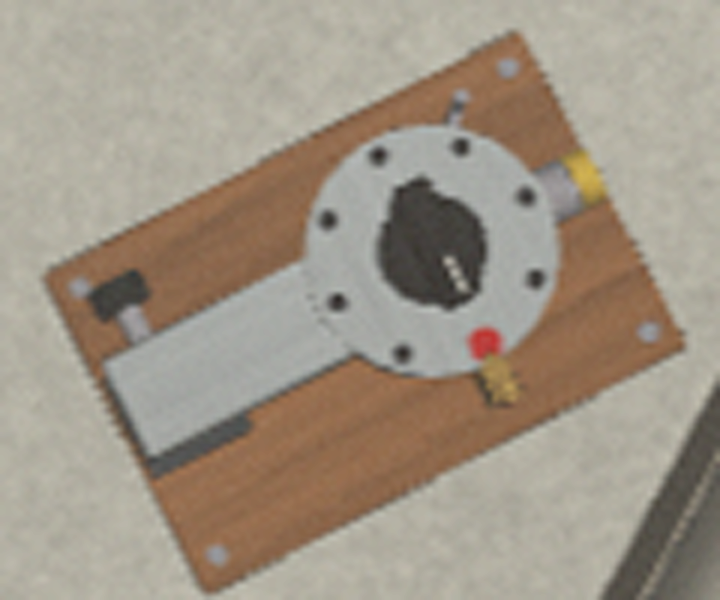

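The picture shows the red dot (486,343) beside the brass pointer (500,380), and the yellow button (585,175) pressed right against its guide. The button centre is about 66 mm from the axis, which is where it should be with the pin home. The arm is touching nothing, so I'm handing in.

```bash
python3 -c "
from h import *
print(arm.job_done())"
```

```text
the job is handed in; nothing more can be done
None
```

The red dot stands at the pointer (about 2° off), the lock pin looks fully home in its hole after one refused try and a small rock of the knob, the arm is clear, and the job is handed in (no verdict was returned).

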